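# Clamp a filler nozzle with the knob under the shelf

### The arm

A 6-joint arm with a two-finger parallel gripper is mounted at the origin on the work surface; the furniture and walls round the work are solid. World frame = base frame: x ahead of the robot, y to its left, z up, the work surface at z = 0. Lengths are in m, angles in rad, forces in N, time in s.
With the tool pointing down it reaches from about 0.425 to 0.925 m from the base axis. Payload 12.5 kg.
Tool frame: the origin (TCP) lies at the very end of the fingers, on their centre line; the grasp point (between the pads) lies 19 mm behind it; z points along the fingers, y is the line along which they close (so a half turn about z gives the same grasp; the last joint's range is limited). The gripper opens to 85 mm and grips with 20 to 120 N. Pads are 22 mm wide; open, the fingers measure 114 mm over their backs; the gripper's body (76 mm by 85 mm) begins 54 mm behind the grasp point. The pads swing forward as they close: fully open they stand 13 mm farther back than shut.
Start: joints at [1.076, 0.491, 1.559, -0, 1.092, -0.106], TCP at [0.237, 0.578, 0.231] pointing down, gripper open.
Joint ranges: [-3.1, 3.1], [-0.84, 2.19], [0.05, 2.79], [-1.13, 4.28], [0.06, 2.93], [-2.69, 2.69]. Speed limits (rad/s): [2.22, 2.22, 2.79, 3.14, 3.14, 3.14].

### API

Orientations are given as [roll, pitch, yaw] about the fixed x, y, z axes, in that order (R = Rz(yaw) Ry(pitch) Rx(roll)).
In Python, from station import monitor, optics, ticket gives the robot as it stands.
- The arm moves only by the shell command python3 -m creep 'ROWS' [FORCE]. ROWS is JSON, a list of rows, each a list of 7 numbers: the turn, a rotation vector about the tool's x, y, z in degrees, then the shift along the tool's x, y, z in mm, then the opening, from 0 (shut) to 1 (fully open). In form: [[wx, wy, wz, tx, ty, tz, grip], ...]. A call has 1 to 20 rows; each row is the pose to reach, as a shift and turn from the pose commanded when the call began, along the tool's axes at that moment; what a row does not reach only later rows make up. A row lasts 1/10 s, in which the tool goes at most 50 mm and 8.59 degrees, less where a joint would pass 70% of its speed; a pose out of reach is approached as far as the arm can. A call with a gripper value outside its range is refused whole. The fingers move at their own pace and stop on an object; FORCE is the grip in N (left out, the last holds). Time passes only in rows, so rows that repeat a pose let the fingers close. It gives the time, the measured TCP pose, the force, the opening and the grip force at its end, in the units of the state.
- monitor.read_state(): the state, without advancing time (a new reading comes with each control period).
- optics.read_camera(name): name is "scene" or "top" or "wrist"; returns (picture, depth): 420x560x3 uint8, red, green, blue; 420x560 float32, m along the optical axis (not along the pixel's ray), 0 where there is no reading.
- optics.calibration(name): a dict with "intrinsics" (3x3 intrinsics, pixels), "R" (3x3) and "t" (3): a world point X has camera coordinates R X + t. Camera axes: x right, y down, z forward; pixel columns grow to the right and rows downward; lengths in m; the calibration is good to about 2 mm. A picture is of the moment at which its call begins: read the wrist's pose just before it. calibration takes no time and is no camera call; for the wrist camera it gives the pose at the moment of the call.
- ticket.finish_job(): hands the job in; it is judged then, once.
Trained networks look in the newest picture that a camera, given by its name, has taken for a name from the list of things; names that differ only in an ending like _2 or _b are one class to them, and where a whole thing is asked for, a point or a joint stands for the part that bears it (a point fixed in the world has none). Each returns a list of dicts, best first, with "conf" (0 to 1); they miss things now and then, are a little off and sometimes report something else, mostly with a low value. They report only what shows in the picture. A call takes as long as a camera call.
- optics.trace(camera, label): "region" (420x560 bool, what is visible of it) and "uv" ([column, row] in pixels, amid what is visible of it).
- optics.spot_point(camera, label): "uv" ([column, row] in pixels: a listed point, or the origin of a listed thing).
The state is a dict: "clock": time; "joints": joint angles; "qvel": joint speeds; "joint_torque": joint torques, N m; "tool_pos": TCP position; "tool_rot": TCP orientation; "ft_force": force on the tool from outside, world axes, zero at the start; "ft_torque": the same for the moment, N m; "finger_gap": opening from 0.0 (shut) to 1.0 (fully open); "grasp_force": force on a finger pad.
Only numpy, scipy, OpenCV 4.12 (cv2) and the standard library are available. Lean on these libraries where they do the work, as an engineer would, in place of code of your own. Each camera call takes 0.05 s, during which the arm holds its last target. There are 200 camera calls.

### The job

Stand the white spare nozzle upright, wide end down, on the shelf of the clamping stand, between the rubber jaw and the V-shaped stop, and let go of it. Then turn the knob under the shelf by its handle until the jaw holds the nozzle firmly against the stop: go on until you feel the knob clearly stiffen, but do not crush the plastic nozzle. Leave the nozzle clamped, and do not disturb the two steel piping nozzles or the jam jar.

Things in the scene. Friction and masses are not known exactly. Their poses are not given: they have to be found in the camera images.
- spare_nozzle: white plastic nozzle, loose, about 45 g, standing on its wide end: a collar 48 mm across with an upright wall from 1 to 14 mm above the foot, tapering above it to 17 mm across at the top, 52 mm up; grasp it across the collar. Origin: centre of its underside, z up.
- stand: fixed clamping stand: grey base plate 130 x 110 x 12 mm, grey column, steel shelf 10 mm thick whose top is 120 mm above the table, spanning x -70 to +80 and y -46 to +46 mm of the origin. Under the shelf there are only the column (x +25 to +59, y -32 to +32 mm) and the knob. Origin: on the table under the shelf; x points from the handle side (towards the robot) to the back, z up.
- clamp_jaw: aluminium jaw block, 56 mm wide, 22 mm high, that the knob drives along the stand's +x towards the stop, with a sprung (12 N per mm) black rubber pad 36 mm wide. The pad is screwed out by an unknown amount: its face lies 12 to 24 mm in +x from this origin, which is at shelf-top height. Axes as the stand's. Above 28 N it crushes the nozzle; 8 to 20 N is a good firm hold.
- back_stop: fixed aluminium V-shaped stop on the shelf, 40 mm wide, 22 mm high, set each time up to 7 mm further forward or back along the stand's x. Its origin is the point of the shelf's top where the nozzle's origin is when the collar touches both faces of the V; x (parallel to the stand's) points into the V. With the nozzle near the stop the pad meets it at a knob angle of about 0.5 to 1.37.
- clamp_knob (a joint): knob angle v (rad), 0 = jaw open, end stop 1.5, starts at 0 to 0.2. It grows (tightens, jaw +30 mm per rad) as the handle swings counterclockwise seen from above; in the stand's frame the handle points along (-cos(v-0.65), -sin(v-0.65)). Friction 0.66 N m (7.5 N at the red grip) holds it where left; every 3 N of clamping adds about 1 N at the grip, so a firm hold is a rise of 3 to 7 N.
- knob_axis (a point): point on the knob's upright turning axis at the height of the handle's centreline, 88 mm above the table, 40 mm in -x from the stand's origin, 30 mm behind the shelf's front edge; fixed. The black lobed hub of the knob, 50 mm across, hangs there under the shelf, its underside 14 mm below this point.
- handle_grip (a point): middle of the red end grip of the knob's handle, 88 mm from knob_axis. The handle is a level steel bar of 14 mm diameter with a red grip of 20 mm diameter from 80 to 104 mm from the axis, beyond the shelf's front edge, free from above and on both sides. Nothing needs to be gripped hard: it can be pushed sideways.
- piping_nozzle_0: steel cone-shaped piping nozzle, 32 mm across, 42 mm tall, loose, to be left alone. Origin: centre of its underside.
- piping_nozzle_3: steel cone-shaped piping nozzle with a star tip, 39 mm across, 50 mm tall, loose, to be left alone. Origin: centre of its underside.
- jam_jar: closed glass jar of pink jam with a yellow lid, 66 mm across, 100 mm tall, loose, to be left alone. Origin: centre of its underside.

How it is judged:
By the outcome, as a careful person would: the job done as asked, in the order asked, and still so for the second after the job is handed in, with the robot touching nothing.
It also fails if it takes over 72 s, if anything falls off the work surface, if the arm or the gripper's body presses on something with over 40 N, if the wrist force passes 120 N, or if a joint passes its speed limit or range.

## Working session

There is one attempt and no reset: what is moved stays moved. The work goes in short steps, Python scripts to look and compute and a shell command to move; the robot and the scene stay as the last step left them, time stands still between calls to the robot, and variables do not carry over. Pictures are saved under pics/ and viewed, at most 10 in all, crops included, and the job is handed in when it is done.

```bash
mkdir -p pics
cat > h.py <<'E'
import numpy as np, cv2
from station import monitor, optics, ticket
from scipy.spatial.transform import Rotation as Ro
def ray(cal,uv):
    K=np.array(cal["intrinsics"]);R=np.array(cal["R"]);t=np.array(cal["t"])
    d=R.T@np.linalg.inv(K)@np.array([uv[0],uv[1],1.]); return -R.T@t,d
def at_z(cal,uv,z):
    c,d=ray(cal,uv); return c+d*(z-c[2])/d[2]
def cloud(cal,depth,mask):
    v,u=np.nonzero(mask&(depth>0)); K=np.array(cal["intrinsics"])
    p=np.linalg.inv(K)@np.vstack([u,v,np.ones(len(u))])*depth[v,u]
    return (np.array(cal["R"]).T@(p-np.array(cal["t"])[:,None])).T
def totool(dw):
    s=monitor.read_state(); return Ro.from_euler('xyz',s["tool_rot"]).inv().apply(dw)*1000
E
python3 - <<'E'
from h import *
s=monitor.read_state();print({k:np.round(v,3) for k,v in s.items()})
zs=dict(spare_nozzle=0,stand=0,clamp_jaw=.12,back_stop=.12,knob_axis=.088,handle_grip=.088,piping_nozzle_0=0,piping_nozzle_3=0,jam_jar=0)
ims=[]
for c in("scene","top"):
    im,d=optics.read_camera(c);ims.append(im);cal=optics.calibration(c)
    print(c,np.round(ray(cal,(280,210)),3))
    for n,z in zs.items():
        print(n,[(np.round(r["conf"],2),np.round(r["uv"]),np.round(at_z(cal,r["uv"],z),3)) for r in optics.spot_point(c,n)[:2]])
    cv2.imwrite(f"pics/{c}.png",im[...,::-1])
E
```

```text
{'clock': np.float64(0.0), 'joints': array([ 1.076,  0.492,  1.559,  0.   ,  1.092, -0.106]), 'qvel': array([ 0.002,  0.001,  0.001,  0.   , -0.001, -0.   ]), 'joint_torque': array([ 2.0000e-03, -6.1846e+01, -2.6160e+01, -0.0000e+00,  4.0000e-03,
       -0.0000e+00]), 'tool_pos': array([0.237, 0.578, 0.231]), 'tool_rot': array([-3.141, -0.   ,  2.753]), 'ft_force': array([-0.853,  0.081, -0.04 ]), 'ft_torque': array([ 0.012,  0.067, -0.021]), 'grasp_force': np.float64(0.0), 'finger_gap': np.float64(1.001)}
scene [[-0.167 -0.736  0.639]
 [ 0.575  0.659 -0.484]]
spare_nozzle [(np.float64(0.82), array([368., 314.]), array([ 0.424, -0.323,  0.   ]))]
stand [(np.float64(0.82), array([314., 233.]), array([ 0.572, -0.026,  0.   ]))]
clamp_jaw [(np.float64(0.61), array([306., 201.]), array([ 0.528, -0.039,  0.12 ]))]
back_stop [(np.float64(0.57), array([322., 189.]), array([ 0.602, -0.022,  0.12 ]))]
knob_axis [(np.float64(0.6), array([304., 209.]), array([ 0.535, -0.025,  0.088]))]
handle_grip [(np.float64(0.77), array([271., 222.]), array([ 0.432, -0.013,  0.088]))]
piping_nozzle_0 [(np.fl
[... 799 characters left out ...]
298., 196.]), array([ 0.511, -0.037,  0.12 ]))]
knob_axis [(np.float64(0.76), array([298., 192.]), array([ 0.525, -0.04 ,  0.088])), (np.float64(0.71), array([402., 236.]), array([ 0.412, -0.295,  0.088]))]
handle_grip [(np.float64(0.59), array([282., 223.]), array([0.447, 0.   , 0.088]))]
piping_nozzle_0 [(np.float64(0.46), array([420., 174.]), array([ 0.587, -0.368,  0.   ])), (np.float64(0.45), array([376., 179.]), array([ 0.574, -0.251,  0.   ]))]
piping_nozzle_3 [(np.float64(0.46), array([420., 174.]), array([ 0.587, -0.368,  0.   ])), (np.float64(0.45), array([376., 179.]), array([ 0.574, -0.251,  0.   ]))]
jam_jar [(np.float64(0.97), array([147., 256.]), array([0.374, 0.36 , 0.   ]))]
```

Run:
```python
import cv2,numpy as np
a=cv2.imread("pics/scene.png")[150:360,130:480];b=cv2.imread("pics/top.png")[130:300,130:450]
a=cv2.resize(a,(500,300),interpolation=cv2.INTER_CUBIC);b=cv2.resize(b,(500,266),interpolation=cv2.INTER_CUBIC)
cv2.imwrite("pics/both.png",np.vstack([a,b]))
```

```text
(no output)
```

View pics/both.png

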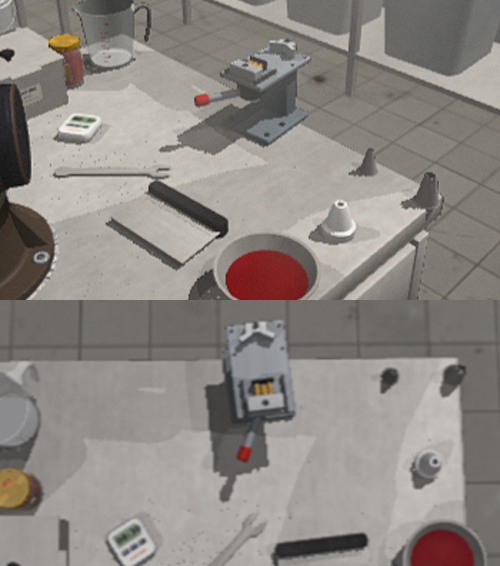

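The crops show the stand at the far edge with its handle pointing to the robot (red grip near top-camera pixel 282,223). The white nozzle stands at the right (top 403,236), between the bowl and the two steel nozzles, and the jar is at the left.

```bash
cat > fit.py <<'E'
from h import *
def shelf(c):
    im,d=optics.read_camera(c);cal=optics.calibration(c)
    P=cloud(cal,d,np.ones(d.shape,bool))
    q=P[(abs(P[:,2]-.12)<.006)&(np.hypot(P[:,0]-.57,P[:,1]+.03)<.13)]
    if len(q)<30: print(c,"few",len(q));return
    r=cv2.minAreaRect((q[:,:2]*1000).astype(np.float32))
    print(c,"shelf n",len(q),np.round(r[0],1),np.round(r[1],1),round(r[2],2),'z',np.median(q[:,2]))
def obj(c,n,lo,hi):
    cal=optics.calibration(c);im,d=optics.read_camera(c);cal=optics.calibration(c)
    for r in optics.trace(c,n)[:2]:
        P=cloud(cal,d,r["region"]);q=P[(P[:,2]>lo)&(P[:,2]<hi)]
        if len(q)<5: print(c,n,"few",len(P));continue
        (cx,cy),rad=cv2.minEnclosingCircle((q[:,:2]*1000).astype(np.float32))
        print(c,n,round(float(r["conf"]),2),len(q),"med",np.round(np.median(q,0)*1000,1),"circ",round(cx,1),round(cy,1),round(rad,1),"min/max",np.round(q.min(0)*1000),np.round(q.max(0)*1000))
E
python3 - <<'E'
from fit import *
for c in("top","scene"):
    shelf(c); obj(c,"spare_nozzle",.003,.08); obj(c,"spare_nozzle",.046,.08); obj(c,"clamp_jaw",.12,.16); obj(c,"back_stop",.125,.16); obj(c,"handle_grip",.07,.11)
E
```

```text
top shelf n 1583 [565.7 -33.9] [150.1  91.9] 6.66 z 0.12038155239791248
top spare_nozzle 0.66 278 med [ 421.5 -310.9   23.2] circ 424.4 -316.9 24.9 min/max [ 401. -341.    3.] [ 446. -292.   59.]
top spare_nozzle 0.49 55 med [ 421.8 -316.1   50.7] circ 422.7 -315.7 12.0 min/max [ 414. -327.   46.] [ 434. -304.   58.]
top clamp_jaw few 298
top clamp_jaw 0.59 369 med [514.2 -37.6 140.1] circ 519.3 -39.3 33.0 min/max [494. -67. 120.] [548. -13. 148.]
top back_stop 0.58 172 med [619.4 -26.7 141.2] circ 612.6 -28.8 27.4 min/max [604. -56. 125.] [635.  -2. 151.]
top back_stop few 287
top handle_grip 0.65 176 med [452.5 -13.5  94.6] circ 457.5 -15.9 35.5 min/max [424. -31.  84.] [491.   4. 103.]
scene shelf n 704 [565.4 -37.2] [153.3  94.5] 6.65 z 0.12029220952879238
scene spare_nozzle 0.71 493 med [ 414.  -327.3   23.3] circ 423.8 -319.9 25.0 min/max [ 399. -344.    3.] [ 447. -295.   55.]
scene spare_nozzle few 303
scene spare_nozzle 0.93 73 med [ 421.1 -322.8   49.8] circ 423.4 -321.0 11.3 min/max [ 412. -331.   46.] [ 434. -310.   55.]
scene back_stop 0.75 158 med [616.4 -29.  136.4] circ 611.3 -31.7 28.5 min/max [605. -60. 125.] [637.  -3. 146.]
scene handle_grip 0.65 322 med [481.  -29.6  92.2] circ 473.3 -34.9 58.1 min/max [422. -66.  76.] [524.  -1. 102.]
scene handle_grip few 306
```

```bash
cat >> h.py <<'E'
def to(x,y,z,yaw=None):
    s=monitor.read_state();R=Ro.from_euler('xyz',s["tool_rot"])
    sh=R.inv().apply(np.array([x,y,z])-s["tool_pos"])*1000
    w=[0,0,0]
    if yaw is not None: w=np.degrees((R.inv()*Ro.from_euler('xyz',[np.pi,0,np.radians(yaw)])).as_rotvec())
    print("rot",np.round(w,2),"shift",np.round(sh,1))
E
python3 - <<'E'
from h import *
s=monitor.read_state();R=Ro.from_euler('xyz',s["tool_rot"]);cal=optics.calibration("wrist")
c,d=ray(cal,(280,210));print("cam in tool",R.inv().apply(c-s["tool_pos"]),"dir",R.inv().apply(d), np.array(cal["intrinsics"])[0,0])
to(.50,.25,.30,80);to(.49,-.05,.32,6.66)
E
```

```text
cam in tool [ 0.07001085  0.00067797 -0.14310977] dir [-0.26843468 -0.00365624  0.96332369] 339.7131942927032
rot [ 1.000e-02 -0.000e+00  7.773e+01] shift [-367.9 -204.1  -68.7]
rot [ 1.0000e-02 -1.0000e-02  1.5107e+02] shift [-472.4 -485.5  -88.7]
```

```bash
python3 -m creep '[[0,0,78,-368,-204,-69,1],[0,0,78,-368,-204,-69,1],[0,0,78,-368,-204,-69,1],[0,0,78,-368,-204,-69,1],[0,0,78,-368,-204,-69,1],[0,0,78,-368,-204,-69,1],[0,0,78,-368,-204,-69,1],[0,0,78,-368,-204,-69,1],[0,0,151,-506,-461,-69,1],[0,0,151,-506,-461,-69,1],[0,0,151,-506,-461,-69,1],[0,0,151,-506,-461,-69,1],[0,0,151,-506,-461,-69,1],[0,0,151,-506,-461,-69,1],[0,0,151,-506,-461,-69,1],[0,0,151,-506,-461,-69,1],[0,0,151,-506,-461,-69,1],[0,0,151,-506,-461,-69,1],[0,0,151,-506,-461,-69,1],[0,0,151,-506,-461,-69,1]]'
python3 - <<'E'
from fit import *
s=monitor.read_state();print(s["tool_pos"],s["tool_rot"],s["qvel"])
shelf("wrist");obj("wrist","back_stop",.125,.16);obj("wrist","clamp_jaw",.125,.16);obj("wrist","handle_grip",.07,.11)
cal=optics.calibration("wrist")
for n,z in dict(back_stop=.12,clamp_jaw=.12,handle_grip=.088,knob_axis=.088).items():print(n,[(np.round(r["conf"],2),np.round(r["uv"]),np.round(at_z(cal,r["uv"],z),4)) for r in optics.spot_point("wrist",n)[:2]])
im,d=optics.read_camera("wrist");cv2.imwrite("pics/w1.png",im[...,::-1]);np.savez("w1.npz",d=d,**{k:cal[k] for k in("intrinsics","R","t")})
E
```

```text
clock: 4.1
tool_pos: [0.5304, -0.04, 0.3003]
tool_rot: [-3.142, -0.0, 0.12]
ft_force: [-0.4, -0.3, -0.3]
finger_gap: 0.997
grasp_force: 0.0
[ 0.5303768  -0.04001661  0.3003184 ] [-3.14154531e+00 -1.13772589e-04  1.20135107e-01] [ 0.00156493  0.00062521  0.00071023  0.0004396  -0.00016382 -0.00176405]
wrist shelf n 11217 [566.3 -34.1] [150.   92.2] 6.7 z 0.12050037199429786
wrist back_stop 0.69 1307 med [622.4 -27.3 142. ] circ 612.3 -28.5 27.5 min/max [604. -56. 125.] [636.  -1. 148.]
wrist clamp_jaw 0.9 2452 med [518.2 -39.2 141.1] circ 518.3 -39.7 32.8 min/max [495. -69. 125.] [548. -13. 145.]
wrist handle_grip 0.69 715 med [448.5 -13.   95. ] circ 453.7 -13.1 30.6 min/max [424. -30.  84.] [480.   4. 100.]
back_stop []
clamp_jaw [(np.float64(0.83), array([283., 192.]), array([ 0.529 , -0.0406,  0.12  ]))]
handle_grip [(np.float64(0.57), array([243., 256.]), array([ 0.4423, -0.0064,  0.088 ]))]
knob_axis []
```

View pics/w1.png

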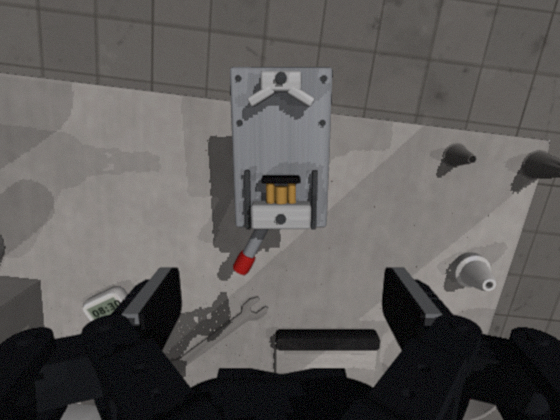

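The wrist view shows the shelf from above: V stop at (281,88), black pad at (281,180), jaw block at (281,215), dark rails at columns 248 and 315, red grip at (244,262), nozzle at (475,275).

Run:
```python
from h import *
from scipy.optimize import least_squares
z=np.load("w1.npz");P=cloud(z,z["d"],z["d"]>0)*1000
O=np.array([561.3,-34.7]);a=np.radians(6.7);u=np.array([np.cos(a),np.sin(a)]);v=np.array([-u[1],u[0]])
X=(P[:,:2]-O)@u;Y=(P[:,:2]-O)@v;Z=P[:,2]
m=(Z>125)&(Z<160)&(abs(Y)<45)&(X>-75)&(X<85)
for y0 in range(-36,40,4):
    k=m&(abs(Y-y0)<2)&(X>20);j=m&(abs(Y-y0)<2)&(X<20)
    print(y0,"stop minX",np.round(np.percentile(X[k],2),1) if k.sum()>5 else None,np.round(np.median(Z[k]),0) if k.sum()>5 else None,"jaw maxX",np.round(np.percentile(X[j],98),1) if j.sum()>5 else None,"Zmax",np.round(Z[j].max()) if j.sum()>5 else None)
k=m&(X>20)&(abs(Y)<20)
print(X[k].min(),X[k].max(),Y[m&(X>20)].min(),Y[m&(X>20)].max())
from fit import obj
obj("wrist","spare_nozzle",.003,.08);obj("wrist","spare_nozzle",.048,.08)
cal=optics.calibration("wrist");print([(r["conf"],np.round(at_z(cal,r["uv"],0),4)) for r in optics.spot_point("wrist","spare_nozzle")])
to(.424,-.3185,.15);to(.424,-.3185,.003)
```

```text
-36 stop minX None None jaw maxX -12.3 Zmax 130.0
-32 stop minX None None jaw maxX -11.4 Zmax 131.0
-28 stop minX 48.7 142.0 jaw maxX -14.2 Zmax 143.0
-24 stop minX 46.3 142.0 jaw maxX -40.5 Zmax 144.0
-20 stop minX 47.8 142.0 jaw maxX -40.4 Zmax 144.0
-16 stop minX 50.3 142.0 jaw maxX -15.1 Zmax 144.0
-12 stop minX 52.8 142.0 jaw maxX -15.2 Zmax 144.0
-8 stop minX 55.0 142.0 jaw maxX -15.1 Zmax 143.0
-4 stop minX 58.2 142.0 jaw maxX -15.2 Zmax 144.0
0 stop minX 58.2 145.0 jaw maxX -15.2 Zmax 145.0
4 stop minX 58.2 142.0 jaw maxX -15.1 Zmax 144.0
8 stop minX 54.9 142.0 jaw maxX -15.1 Zmax 144.0
12 stop minX 52.5 142.0 jaw maxX -15.2 Zmax 144.0
16 stop minX 50.1 142.0 jaw maxX -15.2 Zmax 144.0
20 stop minX 47.7 142.0 jaw maxX -40.6 Zmax 143.0
24 stop minX 46.2 142.0 jaw maxX -40.6 Zmax 144.0
28 stop minX 49.5 142.0 jaw maxX -13.6 Zmax 143.0
32 stop minX None None jaw maxX -11.4 Zmax 130.0
36 stop minX None None jaw maxX -12.9 Zmax 129.0
48.526084033786006 73.95462431614573 -28.316529497047124 27.488840269679233
wrist spare_nozzle 0.86 1218 med [ 431.3 -307.7   25.6] circ 424.9 -317.4 24.6 min/max [ 400. -340.    3.] [ 449. -293.   54.]
wrist spare_nozzle few 772
wrist spare_nozzle 0.58 188 med [ 426.4 -315.    51.5] circ 425.7 -316.3 11.0 min/max [ 415. -327.   48.] [ 436. -307.   54.]
[(0.6, array([ 0.4249, -0.3193, -0.    ])), (0.28, array([ 0.5601, -0.0334,  0.    ]))]
rot [0 0 0] shift [-138.3  264.1  150.3]
rot [0 0 0] shift [-138.3  264.1  297.3]
```

```bash
python3 -m creep '[[0,0,0,-138,263.6,100,1],[0,0,0,-138,263.6,100,1],[0,0,0,-138,263.6,100,1],[0,0,0,-138,263.6,100,1],[0,0,0,-138,263.6,100,1],[0,0,0,-138,263.6,100,1],[0,0,0,-138,263.6,100,1],[0,0,0,-138,263.6,150,1],[0,0,0,-138,263.6,200,1],[0,0,0,-138,263.6,240,1],[0,0,0,-138,263.6,270,1],[0,0,0,-138,263.6,285,1],[0,0,0,-138,263.6,297,1],[0,0,0,-138,263.6,297,1],[0,0,0,-138,263.6,297,0.4],[0,0,0,-138,263.6,297,0.4],[0,0,0,-138,263.6,297,0.4],[0,0,0,-138,263.6,297,0.4],[0,0,0,-138,263.6,297,0.4],[0,0,0,-138,263.6,297,0.4]]' 25
python3 - <<'E'
from h import *
im,d=optics.read_camera("wrist");cv2.imwrite("pics/w2.png",im[...,::-1])
E
```

```text
clock: 6.95
tool_pos: [0.4246, -0.3182, 0.0044]
tool_rot: [3.14, -0.001, 0.117]
ft_force: [-0.6, 2.1, 6.8]
finger_gap: 0.534
grasp_force: 24.6
```

View pics/w2.png

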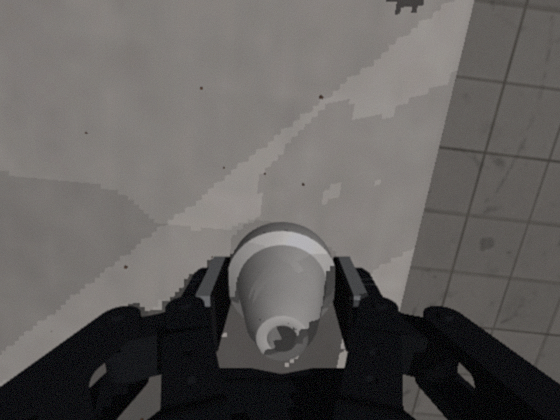

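Nozzle is between the pads (centre about 283,300), but the upward force and 45 mm gap suggest the pads may be on the taper. I'll regrip a few mm lower and compare.

```bash
python3 -m creep '[[0,0,0,0,0,0,0.75],[0,0,0,0,0,0,0.75],[0,0,0,0,0,0,0.75],[0,0,0,0,0,2,0.75],[0,0,0,0,0,4,0.75]]'; python3 -m creep '[[0,0,0,0,0,0,0.4],[0,0,0,0,0,0,0.4],[0,0,0,0,0,0,0.4],[0,0,0,0,0,0,0.4],[0,0,0,0,0,0,0.4],[0,0,0,0,0,0,0.4]]' 25
```

```text
clock: 7.5
tool_pos: [0.4242, -0.318, -0.0009]
tool_rot: [-3.142, -0.0, 0.117]
ft_force: [-0.2, 0.5, -0.3]
finger_gap: 0.748
grasp_force: 0.0
clock: 8.1
tool_pos: [0.4242, -0.318, -0.0008]
tool_rot: [-3.142, -0.0, 0.117]
ft_force: [0.2, -0.6, 0.1]
finger_gap: 0.538
grasp_force: 25.6
```

```bash
python3 -m creep '[[0,0,0,0,0,-30,0.4],[0,0,0,0,0,-80,0.4],[0,0,0,0,0,-130,0.4],[0,0,0,0,0,-180,0.4],[0,0,0,0,0,-210,0.4],[0,0,0,0,0,-210,0.4]]'
python3 - <<'E'
from fit import *
s=monitor.read_state();b=s["tool_pos"][2]+.001;print(s["tool_pos"])
obj("wrist","spare_nozzle",b+.046,b+.08);obj("wrist","spare_nozzle",b,b+.08)
obj("top","spare_nozzle",b,b+.08);obj("scene","spare_nozzle",b,b+.08)
to(.5896,-.0314,.20,6.7);to(.5896,-.0314,.121,6.7)
E
```

```text
clock: 8.7
tool_pos: [0.4253, -0.3189, 0.2135]
tool_rot: [3.136, -0.005, 0.117]
ft_force: [0.5, -0.4, -0.3]
finger_gap: 0.54
grasp_force: 26.2
[ 0.42525088 -0.31889709  0.21346752]
wrist spare_nozzle 0.67 2564 med [ 427.9 -317.3  264. ] circ 425.7 -317.5 10.8 min/max [ 415. -328.  260.] [ 436. -307.  266.]
wrist spare_nozzle 0.82 12001 med [ 434.1 -315.9  243.4] circ 423.8 -316.3 24.9 min/max [ 406. -340.  214.] [ 449. -294.  264.]
scene spare_nozzle 0.65 518 med [ 412.2 -325.6  236.2] circ 419.2 -319.2 23.6 min/max [ 399. -342.  215.] [ 432. -296.  263.]
rot [-0.09  0.07  0.02] shift [ 198.  -265.1    8.4]
rot [-0.09  0.07  0.02] shift [ 198.1 -264.9   87.4]
```

```bash
python3 -m creep '[[0,0,0,35,-45,5,0.4],[0,0,0,70,-90,9,0.4],[0,0,0,105,-135,9,0.4],[0,0,0,140,-180,9,0.4],[0,0,0,175,-230,9,0.4],[0,0,0,190,-255,9,0.4],[0,0,0,198,-265,9,0.4],[0,0,0,198,-265,25,0.4],[0,0,0,198,-265,40,0.4],[0,0,0,198,-265,50,0.4],[0,0,0,198,-265,50,0.4],[0,0,0,198,-265,50,0.4]]'
python3 - <<'E'
from fit import *
s=monitor.read_state();b=s["tool_pos"][2]+.001;print(s["tool_pos"])
obj("wrist","spare_nozzle",b+.046,b+.08);obj("wrist","spare_nozzle",b,b+.012)
im,d=optics.read_camera("wrist");cv2.imwrite("pics/w3.png",im[...,::-1])
to(.5896,-.0314,.121,6.7)
E
```

```text
clock: 10.3
tool_pos: [0.5899, -0.0319, 0.1593]
tool_rot: [-3.141, 0.0, 0.117]
ft_force: [0.0, 0.3, -0.6]
finger_gap: 0.539
grasp_force: 26.2
[ 0.58993845 -0.03189014  0.15934401]
wrist spare_nozzle 0.55 3492 med [594.5 -31.  211.7] circ 591.3 -31.2 12.3 min/max [581. -43. 206.] [604. -19. 215.]
wrist spare_nozzle 0.67 611 med [612.5 -28.6 167.9] circ 601.8 -29.8 21.0 min/max [599. -51. 162.] [615.  -9. 172.]
rot [ 0.01 -0.06  0.01] shift [-0.4 -0.4 38.9]
```

View pics/w3.png

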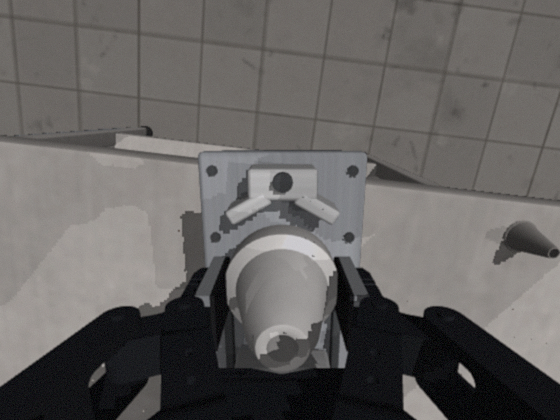

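The nozzle is upright in the fingers (top at 282,345), centred before the V stop (283,195); lower it 1.5 mm further forward.

```bash
python3 -m creep '[[0,0,0,-1.5,-0.4,15,0.4],[0,0,0,-1.5,-0.4,28,0.4],[0,0,0,-1.5,-0.4,35,0.4],[0,0,0,-1.5,-0.4,38,0.4],[0,0,0,-1.5,-0.4,39,0.4],[0,0,0,-1.5,-0.4,39.5,0.4],[0,0,0,-1.5,-0.4,39.5,0.4]]'
```

```text
clock: 11.25
tool_pos: [0.5885, -0.0314, 0.1201]
tool_rot: [3.142, -0.001, 0.117]
ft_force: [-0.1, -0.2, -0.7]
finger_gap: 0.539
grasp_force: 26.2
```

```bash
python3 -m creep '[[0,0,0,0,0,0.5,0.4],[0,0,0,0,0,0.7,0.4],[0,0,0,0,0,0.7,0.4]]'; python3 -m creep '[[0,0,0,0,0,0.4,0.4],[0,0,0,0,0,0.4,0.4]]'
```

```text
clock: 11.55
tool_pos: [0.5884, -0.0314, 0.1193]
tool_rot: [3.142, -0.0, 0.117]
ft_force: [0.6, 0.5, -0.3]
finger_gap: 0.538
grasp_force: 26.2
clock: 11.75
tool_pos: [0.5884, -0.0314, 0.1192]
tool_rot: [3.141, -0.001, 0.117]
ft_force: [-1.8, -0.3, 4.6]
finger_gap: 0.537
grasp_force: 26.7
```

```bash
python3 -m creep '[[0,0,0,0,0,-0.4,0.6],[0,0,0,0,0,-0.4,0.7],[0,0,0,0,0,-0.4,0.8],[0,0,0,0,0,-0.4,0.8],[0,0,0,0,0,-0.4,0.8],[0,0,0,0,0,-15,0.8],[0,0,0,0,0,-40,0.8],[0,0,0,0,0,-80,0.8],[0,0,0,-40,0,-100,0.8],[0,0,0,-80,0,-100,0.8],[0,0,0,-80,0,-100,0.4],[0,0,0,-80,0,-100,0.4]]'
python3 - <<'E'
from fit import *
s=monitor.read_state();print(s["tool_pos"])
for c in("wrist","top"):
    obj(c,"spare_nozzle",.165,.18);obj(c,"spare_nozzle",.122,.18)
O=np.array([561.3,-34.7]);a=np.radians(6.7);u=np.array([np.cos(a),np.sin(a)]);w=np.array([-u[1],u[0]])
A=O-40*u
for c in("wrist","top","scene"):
    im,d=optics.read_camera(c);cal=optics.calibration(c)
    for r in optics.spot_point(c,"handle_grip")[:1]:
        p=at_z(cal,r["uv"],.088)[:2]*1000-A;print(c,r["conf"],"v",.65+np.arctan2(-p@w,-p@u),np.hypot(*p))
    P=cloud(cal,d,np.ones(d.shape,bool))*1000;p=P[:,:2]-A
    k=(P[:,2]>92)&(P[:,2]<101)&(np.hypot(*p.T)>60)&(np.hypot(*p.T)<110)&(-p@u>35)&(abs(p@w)<90)
    if k.sum()>10:
        q=p[k];print(c,"depth v",.65+np.median(np.arctan2(-q@w,-q@u)),k.sum(),P[k,2].max())
    if c=="wrist":cv2.imwrite("pics/w4.png",im[...,::-1])
E
```

```text
clock: 12.95
tool_pos: [0.5088, -0.0409, 0.2193]
tool_rot: [3.141, -0.001, 0.117]
ft_force: [-0.1, 0.6, -1.0]
finger_gap: 0.476
grasp_force: 0.0
[ 0.5087863  -0.04091021  0.21928072]
wrist spare_nozzle few 1005
wrist spare_nozzle 0.65 4368 med [588.1 -30.6 149.4] circ 588.6 -30.5 24.0 min/max [565. -54. 132.] [612.  -7. 175.]
wrist 0.67 v 0.17587332748986206 87.14955264445598
wrist depth v 0.21299463113533212 222 97.37794470079355
scene 0.6 v 0.21826298614452516 90.50036700187697
scene depth v 0.2402071016838221 62 100.23021554589916
```

View pics/w4.png

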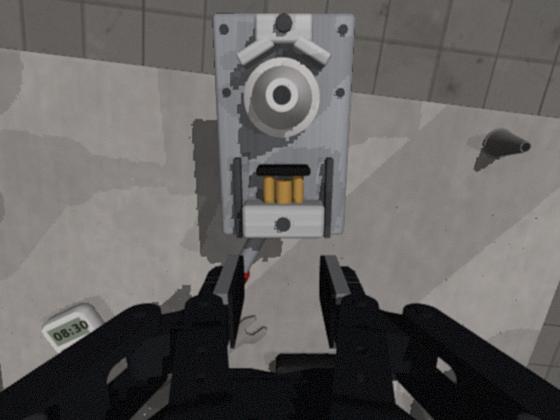

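Run:
```python
from h import *
to(.4409,-.0097,.15,-20.2);to(.4409,-.0097,.08,-20.2)
```

```text
rot [-0.    0.   26.92] shift [-63.8 -38.8  68.7]
rot [-0.    0.   26.92] shift [-63.8 -38.8 138.7]
```

The nozzle stands free and upright at (282,95), squarely in front of the V; the pad is at (284,170) and the handle is behind the left finger. Next, straddle the grip.

```bash
python3 -m creep '[[0,0,27,-64,-39,0,0.45],[0,0,27,-64,-39,0,0.45],[0,0,27,-64,-39,0,0.45],[0,0,27,-64,-39,0,0.45],[0,0,27,-64,-39,50,0.45],[0,0,27,-64,-39,75,0.45],[0,0,27,-64,-39,95,0.45],[0,0,27,-64,-39,110,0.45],[0,0,27,-64,-39,122,0.45],[0,0,27,-64,-39,132,0.45],[0,0,27,-64,-39,138.7,0.45],[0,0,27,-64,-39,138.7,0.45]]'
python3 - <<'E'
from h import *
print(monitor.read_state()["joints"])
for c in("wrist","scene"):
    im,d=optics.read_camera(c);cv2.imwrite(f"pics/{c}5.png",im[...,::-1])
a=cv2.imread("pics/wrist5.png");b=cv2.resize(cv2.imread("pics/scene5.png")[130:280,210:380],(476,420))
cv2.imwrite("pics/b5.png",cv2.resize(np.hstack([a,b]),(800,324)))
E
```

```text
clock: 14.85
tool_pos: [0.4407, -0.0096, 0.0794]
tool_rot: [3.142, 0.001, -0.353]
ft_force: [0.2, 0.3, 0.3]
finger_gap: 0.45
grasp_force: 0.0
[-1.71824764e-01  4.87634495e-01  2.14888823e+00  2.04323705e-04
  5.06063551e-01  1.75168580e+00]
```

View pics/b5.png

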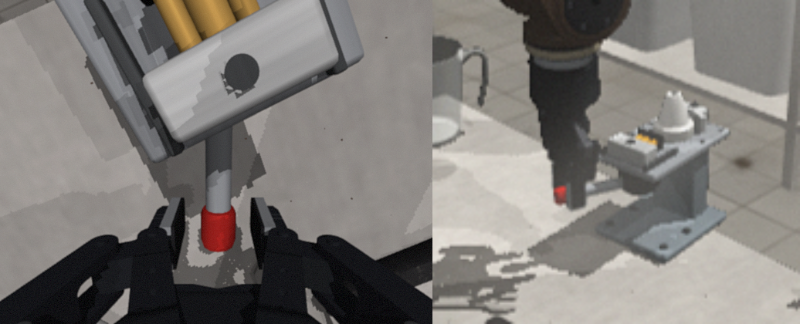

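The red grip (218,228) lies between the fingers with clearance on both sides; the nozzle still stands on the shelf. Sweep the handle along its arc.

```bash
python3 -m creep '[[0,0,-3,0.1,4.5,0,0.45],[0,0,-6,0.5,9,0,0.45],[0,0,-9,1.1,13.5,0,0.45],[0,0,-12,1.9,17.9,0,0.45],[0,0,-15,2.9,22.3,0,0.45],[0,0,-18,4.2,26.6,0,0.45]]'; python3 -m creep '[[0,0,-3,0.1,4.5,0,0.45],[0,0,-6,0.5,9,0,0.45],[0,0,-9,1.1,13.5,0,0.45],[0,0,-12,1.9,17.9,0,0.45],[0,0,-14,2.6,20.8,0,0.45]]'
```

```text
clock: 15.55
tool_pos: [0.4357, -0.0357, 0.0806]
tool_rot: [-3.141, -0.001, -0.037]
ft_force: [1.1, 6.9, -0.5]
finger_gap: 0.449
grasp_force: 3.6
clock: 16.05
tool_pos: [0.4372, -0.0565, 0.0805]
tool_rot: [-3.141, -0.0, 0.207]
ft_force: [-0.2, 7.6, 0.7]
finger_gap: 0.449
grasp_force: 3.5
```

```bash
for i in 1; do python3 -m creep '[[0,0,-1.5,0,2.25,0,0.45],[0,0,-3,0.1,4.5,0,0.45],[0,0,-4.5,0.3,6.7,0,0.45]]'; python3 -m creep '[[0,0,-1.5,0,2.25,0,0.45],[0,0,-3,0.1,4.5,0,0.45]]'; done
python3 - <<'E'
from fit import *
s=monitor.read_state();print(s["ft_force"])
im,d=optics.read_camera("wrist");cal=optics.calibration("wrist")
P=cloud(cal,d,d>0)*1000
O=np.array([561.3,-34.7]);a=np.radians(6.7);u=np.array([np.cos(a),np.sin(a)]);v=np.array([-u[1],u[0]])
X=(P[:,:2]-O)@u;Y=(P[:,:2]-O)@v;Z=P[:,2]
k=(Z>136)&(Z<146)&(abs(Y)<16)&(X<20);print("pad X",np.percentile(X[k],98) if k.sum() else None,k.sum())
k=(Z>122)&(Z<133)&(abs(Y)<30)&(X>-10)&(X<60);print("coll",X[k].min() if k.sum() else None,k.sum())
cv2.imwrite("pics/w6.png",im[...,::-1])
obj("scene","spare_nozzle",.122,.18)
E
```

```text
clock: 16.35
tool_pos: [0.4387, -0.0628, 0.0805]
tool_rot: [-3.141, -0.0, 0.284]
ft_force: [-0.3, 7.4, 0.6]
finger_gap: 0.452
grasp_force: 3.5
clock: 16.55
tool_pos: [0.4399, -0.0671, 0.0805]
tool_rot: [-3.141, -0.0, 0.337]
ft_force: [-0.8, 6.4, 0.5]
finger_gap: 0.452
grasp_force: 3.4
[-0.82318679  6.37526868  0.5358979 ]
pad X -30.933926959246456 11764
coll None 0
scene spare_nozzle 0.48 261 med [580.  -43.5 147.2] circ 583.3 -43.8 27.4 min/max [559. -58. 122.] [610. -18. 173.]
```

View pics/w6.png

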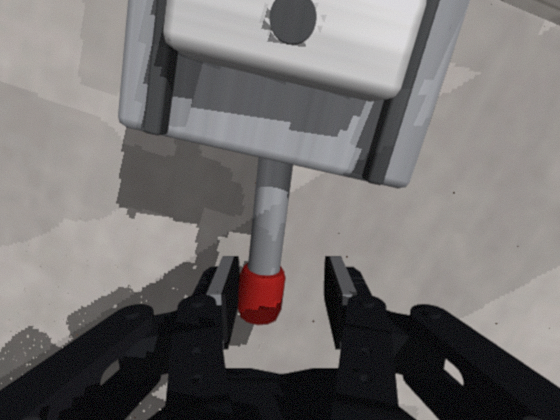

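The handle lags on the left finger as intended (grip at 262,292); the jaw has advanced. Continue in small monitored steps.

```bash
cat > f.py <<'E'
from h import *
s=monitor.read_state();R=Ro.from_euler('xyz',s["tool_rot"]);f=R.inv().apply(s["ft_force"]);print("TANG",np.round(-f[1],2),"yaw",round(s["tool_rot"][2],4))
E
python3 -m creep '[[0,0,-1,0,1.5,0,0.45],[0,0,-2,0.05,3,0,0.45]]' >/dev/null; python3 f.py; python3 -m creep '[[0,0,-1,0,1.5,0,0.45],[0,0,-2,0.05,3,0,0.45]]'>/dev/null; python3 f.py;python3 -m creep '[[0,0,-1,0,1.5,0,0.45]]'>/dev/null; python3 f.py;python3 -m creep '[[0,0,-1,0,1.5,0,0.45]]'; python3 f.py
```

```text
TANG 6.63 yaw 0.3713
TANG 6.89 yaw 0.4063
TANG 6.83 yaw 0.4238
clock: 17.3
tool_pos: [0.4432, -0.0754, 0.0804]
tool_rot: [-3.141, 0.0, 0.441]
ft_force: [-1.2, 7.7, 1.9]
finger_gap: 0.451
grasp_force: 3.5
TANG 7.52 yaw 0.4411
```

```bash
m(){ python3 f.py; }
python3 -m creep '[[0,0,-0.6,0,0.9,0,0.45]]'>/dev/null; m; python3 -m creep '[[0,0,-0.6,0,0.9,0,0.45]]'>/dev/null; m; python3 -m creep '[[0,0,-0.6,0,0.9,0,0.45]]'>/dev/null; m; python3 -m creep '[[0,0,-0.6,0,0.9,0,0.45]]'>/dev/null; m
```

```text
TANG 7.35 yaw 0.4515
TANG 6.63 yaw 0.4618
TANG 6.67 yaw 0.4722
TANG 6.74 yaw 0.4827
```

```bash
m(){ python3 f.py; }
python3 -m creep '[[0,0,-0.6,0,0.9,0,0.45]]'>/dev/null; m; python3 -m creep '[[0,0,-0.6,0,0.9,0,0.45]]'>/dev/null; m; python3 -m creep '[[0,0,-0.6,0,0.9,0,0.45]]'>/dev/null; m; python3 -m creep '[[0,0,-0.6,0,0.9,0,0.45]]'; m
```

```text
TANG 7.15 yaw 0.4932
TANG 6.63 yaw 0.5037
TANG 7.8 yaw 0.5142
clock: 18.1
tool_pos: [0.4464, -0.0817, 0.0804]
tool_rot: [-3.14, 0.0, 0.525]
ft_force: [-2.1, 6.4, 2.0]
finger_gap: 0.453
grasp_force: 3.4
TANG 6.57 yaw 0.5247
```

Run:
```python
from fit import *
s=monitor.read_state()
for c in("scene","wrist"):
    im,d=optics.read_camera(c);cal=optics.calibration(c)
    P=cloud(cal,d,d>0)*1000
    O=np.array([561.3,-34.7]);a=np.radians(6.7);u=np.array([np.cos(a),np.sin(a)]);v=np.array([-u[1],u[0]])
    X=(P[:,:2]-O)@u;Y=(P[:,:2]-O)@v;Z=P[:,2]
    k=(Z>138)&(Z<147)&(abs(Y)<26)&(X<0)&(X>-75);print(c,"jaw X",np.percentile(X[k],[2,98]) if k.sum() else None,k.sum())
    A=O-40*u;p=P[:,:2]-A;r=np.hypot(*p.T)
    k=(Z>93)&(Z<100)&(r>60)&(r<78)&(-p@u>35);print("v",.65+np.median(np.arctan2(-p[k]@v,-p[k]@u)),k.sum())
    if c=="scene":cv2.imwrite("pics/s7.png",cv2.resize(im[140:260,230:370,::-1],(700,600),interpolation=cv2.INTER_CUBIC))
```

```text
scene jaw X [-23.5457024   -0.50249924] 7
v 0.9720002700993672 16
wrist jaw X [-41.62207413 -23.81808487] 12467
v 0.9445581718877323 1123
```

View pics/s7.png

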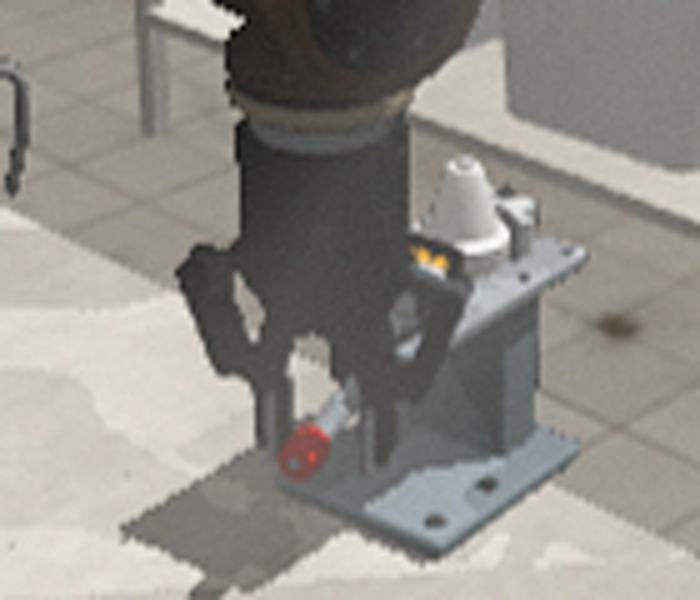

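The scene view shows the nozzle (465,215) upright against/near the stop and the jaw's pad (440,250) just reaching it. Continue.

```bash
m(){ python3 f.py; }
python3 -m creep '[[0,0,-0.6,0,0.9,0,0.45]]'>/dev/null; m; python3 -m creep '[[0,0,-0.6,0,0.9,0,0.45]]'>/dev/null; m; python3 -m creep '[[0,0,-0.6,0,0.9,0,0.45]]'>/dev/null; m; python3 -m creep '[[0,0,-0.6,0,0.9,0,0.45]]' > /dev/null; m
```

```text
TANG 6.48 yaw 0.5348
TANG 6.73 yaw 0.5455
TANG 7.41 yaw 0.5561
TANG 7.46 yaw 0.5665
```

```bash
m(){ python3 f.py; }
python3 -m creep '[[0,0,-0.6,0,0.9,0,0.45]]'>/dev/null; m; python3 -m creep '[[0,0,-0.6,0,0.9,0,0.45]]'>/dev/null; m; python3 -m creep '[[0,0,-0.6,0,0.9,0,0.45]]'>/dev/null; m
```

```text
TANG 8.26 yaw 0.577
TANG 9.04 yaw 0.5874
TANG 9.18 yaw 0.5978
```

```bash
m(){ python3 f.py; }
python3 -m creep '[[0,0,-0.5,0,0.75,0,0.45]]'>/dev/null; m; python3 -m creep '[[0,0,-0.5,0,0.75,0,0.45]]'>/dev/null; m
```

```text
TANG 8.93 yaw 0.6064
TANG 9.24 yaw 0.615
```

```bash
m(){ python3 f.py; }
python3 -m creep '[[0,0,-0.5,0,0.75,0,0.45]]'>/dev/null; m; python3 -m creep '[[0,0,-0.5,0,0.75,0,0.45]]'; m;  python3 -m creep '[[0,0,0,0,0,0,0.45]]'; m
```

```text
TANG 10.76 yaw 0.6238
clock: 19.3
tool_pos: [0.4509, -0.089, 0.0803]
tool_rot: [-3.139, 0.001, 0.632]
ft_force: [-4.3, 12.0, 4.1]
finger_gap: 0.448
grasp_force: 5.9
TANG 12.18 yaw 0.6325
clock: 19.4
tool_pos: [0.451, -0.0891, 0.0803]
tool_rot: [-3.139, 0.001, 0.632]
ft_force: [-2.1, 11.6, 4.3]
finger_gap: 0.447
grasp_force: 5.4
TANG 10.62 yaw 0.6324
```

Clear stiffening (about 6.9 → 12 N, a rise of about 5 N). Back off the grip to the centre of the gap, then lift away and look.

```bash
python3 -m creep '[[0,0,0,0,-4,0,0.45],[0,0,0,0,-7.5,0,0.45],[0,0,0,0,-7.5,0,0.45]]'; python3 -m creep '[[0,0,0,0,0,-10,0.45],[0,0,0,0,0,-40,0.45],[0,0,0,0,0,-80,0.45],[0,0,0,0,0,-120,0.45],[0,0,0,0,0,-160,0.45],[0,0,0,0,0,-190,0.45],[0,0,15,20,0,-200,0.45],[0,0,30,60,0,-200,0.45],[0,0,30,80,0,-200,0.45],[0,0,30,80,0,-200,0.45],[0,0,30,80,0,-200,0.45]]'
python3 - <<'E'
from fit import *
obj("wrist","spare_nozzle",.122,.18);obj("wrist","spare_nozzle",.165,.18)
im,d=optics.read_camera("wrist");cal=optics.calibration("wrist");P=cloud(cal,d,d>0)*1000
O=np.array([561.3,-34.7]);a=np.radians(6.7);u=np.array([np.cos(a),np.sin(a)]);v=np.array([-u[1],u[0]])
X=(P[:,:2]-O)@u;Y=(P[:,:2]-O)@v;Z=P[:,2]
k=(Z>139)&(Z<147)&(abs(Y)<24)&(abs(Y)>20)&(X<20)&(X>-75);print("jaw X",np.percentile(X[k],[2,98]),k.sum())
k=(Z>139)&(Z<147)&(abs(Y)<17)&(abs(Y)>14)&(X<20)&(X>-75);print("pad X",np.percentile(X[k],[2,98]),k.sum())
cv2.imwrite("pics/w8.png",im[...,::-1])
E
```

```text
clock: 19.7
tool_pos: [0.4475, -0.084, 0.0803]
tool_rot: [3.141, -0.0, 0.633]
ft_force: [-0.8, 0.1, 0.3]
finger_gap: 0.446
grasp_force: 0.0
clock: 20.8
tool_pos: [0.5121, -0.0366, 0.2805]
tool_rot: [3.142, -0.0, 0.108]
ft_force: [-0.5, -1.0, 0.3]
finger_gap: 0.45
grasp_force: 0.0
wrist spare_nozzle 0.81 2719 med [592.6 -30.4 148.3] circ 593.9 -30.1 24.8 min/max [570. -54. 122.] [617.  -7. 175.]
wrist spare_nozzle 0.55 4025 med [540.2 -36.3 140.1] circ 567.1 -33.0 82.5 min/max [490. -81. 122.] [643.  16. 145.]
wrist spare_nozzle 0.93 794 med [593.4 -30.5 171.1] circ 593.3 -30.6 12.5 min/max [581. -43. 165.] [606. -18. 175.]
jaw X [-37.71054012 -15.23139827] 265
pad X [-37.8479295    8.27715676] 265
```

View pics/w8.png

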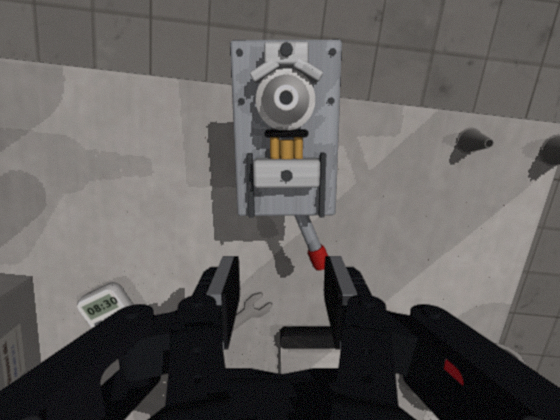

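The wrist view shows the nozzle (286,97) upright, seated in the V (287,65) with the black pad (287,133) pressed on it. The handle (318,258) has swung across and the gripper is clear of everything.

```bash
python3 -c "
from station import ticket;print(ticket.finish_job())"
```

```text
the job is handed in; nothing more can be done
None
```

The nozzle stands upright, wide end down, clamped between the jaw and the V stop. The knob clearly stiffened: the push at the grip rose from about 7 N to 11–12 N, an estimated clamp force of 11–16 N. A rougher camera estimate gave about 21 N, still below the 28 N crush limit. The robot kept away from the steel nozzles and the jar and ended clear of everything, and I handed the job in at about 21 s.

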